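Scan the snack jars and put them away in the pantry drawer

TASK

Book the snack jars in: take the hand scanner from its grey pad and, in lid-colour order red, yellow, green, blue (skip a colour that is missing), point it squarely at the label on each jar from about 6 cm away and hold it still there for a good two seconds. When all are scanned, lay the scanner flat back on the middle of its pad, then pull the pantry drawer out to its stop, stand every jar upright on the drawer's floor and push the drawer fully shut. Leave the lunchbox, spoon, fork and muffin cup where they are.

Things in the scene. Friction and masses are not known exactly. Their poses are not given: they have to be found in the camera images.
- scanner: Hand scanner lying on its pad, 150 g, 36 mm high: orange box-shaped grip 34 mm wide (y), from x = -55 to +25 mm, then a black head 46 mm wide to x = +55 mm. Origin at the centre of its underside, x points out of the nose along the beam, z up. Grip it across the orange part about 5 mm behind the origin. Lying on the counter its beam is 16 mm too low for the labels: lift it level by that.
- scanner_nose (a point): Centre of the scanner's front window, 55 mm ahead of the scanner's origin, 18 mm above its underside; axes as the scanner's. The beam leaves here along x, always on. It reads a label that is 35 to 85 mm ahead, its centre within 10 mm of the beam sideways and in height, the beam within 28 degrees of the label's normal, once it has been held still on it for 1.5 s.
- pad: Fixed grey pad on the counter, 80 mm (x) by 160 mm (y), 3 mm thick, home of the scanner, which starts lying along the pad's y axis. Origin at the centre of its underside.
- red_jar: Squat glass snack jar with a red lid, 56 mm across, 62 mm high, 140 to 260 g. Origin at the centre of its underside, z up; the white label is on its -x side, at the start roughly towards the robot. A white strip on the lid runs from the lid's centre to the label, so its side shows from above. Two or three of the four jars are there, the others are absent.
- yellow_jar: Squat glass snack jar with a yellow lid, 56 mm across, 62 mm high, 140 to 260 g. Origin at the centre of its underside, z up; the white label is on its -x side, at the start roughly towards the robot. A white strip on the lid runs from the lid's centre to the label, so its side shows from above. Two or three of the four jars are there, the others are absent.
- green_jar: Squat glass snack jar with a green lid, 56 mm across, 62 mm high, 140 to 260 g. Origin at the centre of its underside, z up; the white label is on its -x side, at the start roughly towards the robot. A white strip on the lid runs from the lid's centre to the label, so its side shows from above. Two or three of the four jars are there, the others are absent.
- blue_jar: Squat glass snack jar with a blue lid, 56 mm across, 62 mm high, 140 to 260 g. Origin at the centre of its underside, z up; the white label is on its -x side, at the start roughly towards the robot. A white strip on the lid runs from the lid's centre to the label, so its side shows from above. Two or three of the four jars are there, the others are absent.
- red_label (a point): Centre of the barcode label on the side of the red-lidded jar: 28 mm from the jar's axis on its -x side, 34 mm above its underside; axes as the jar's (the label faces -x). The label is 26 mm wide and 22 mm high.
- yellow_label (a point): Centre of the barcode label on the side of the yellow-lidded jar: 28 mm from the jar's axis on its -x side, 34 mm above its underside; axes as the jar's (the label faces -x). The label is 26 mm wide and 22 mm high.
- green_label (a point): Centre of the barcode label on the side of the green-lidded jar: 28 mm from the jar's axis on its -x side, 34 mm above its underside; axes as the jar's (the label faces -x). The label is 26 mm wide and 22 mm high.
- blue_label (a point): Centre of the barcode label on the side of the blue-lidded jar: 28 mm from the jar's axis on its -x side, 34 mm above its underside; axes as the jar's (the label faces -x). The label is 26 mm wide and 22 mm high.
- pantry_drawer0 (a joint): How far the pantry drawer is pulled out, m: 0 fully shut, 0.1656 at its stop. The fixed unit is 240 mm deep, 280 mm wide, 115 mm high. The drawer slides with about 1 N of friction and stays where it is left.
- pantry_drawer0_handle (a point): Middle of the drawer's steel bar handle (bar 11 mm thick, 120 mm long along y, 35 mm off the drawer front, 77 mm above the counter). The drawer slides out along -x. In this frame the inside of the drawer spans x = 56 to 251, y = -119 to +119 mm, its floor is at z = -55, its rim at +16; at the stop it is uncovered up to x = 215. The fixed unit's top is at z = +38; a standing jar fits under it.
- lunchbox: Bystander: blue lunchbox with a closed flap lid, 126 x 196 mm, 59 mm high. Origin under its centre.
- spoon: Bystander: steel spoon lying on the counter, 170 mm long along its x. Origin under its middle.
- fork: Bystander: green plastic fork, 160 mm long along its x, 6 mm thick. Origin under its middle.
- muffin_cup: Bystander: red silicone muffin cup, 68 mm across the rim, 32 mm high. Origin under its centre.
Mind the look-alikes: they are no part of the job. Leave any turquoise look-alike of the yellow_jar alone.

How it is judged:
On the way, in this order (a step that is already met when the one before it is completed fails the run):
1. the held scanner is kept aimed for 1.5 s at the red jar's label: label 35 to 85 mm ahead of the nose, within 10 mm of the beam, beam within 28 degrees of the label's normal (x of red_label in the frame of scanner_nose between 0.035 and 0.085 m and y of red_label in the frame of scanner_nose between -0.01 and 0.01 m and z of red_label in the frame of scanner_nose between -0.01 and 0.01 m and angle between the x axis of scanner and the x axis of red_jar, either way round below 0.5 rad and x of scanner_nose in the frame of red_jar below -0.05 m), for 1.5 s.
2. the held scanner is kept aimed for 1.5 s at the yellow jar's label: label 35 to 85 mm ahead of the nose, within 10 mm of the beam, beam within 28 degrees of the label's normal (x of yellow_label in the frame of scanner_nose between 0.035 and 0.085 m and y of yellow_label in the frame of scanner_nose between -0.01 and 0.01 m and z of yellow_label in the frame of scanner_nose between -0.01 and 0.01 m and angle between the x axis of scanner and the x axis of yellow_jar, either way round below 0.5 rad and x of scanner_nose in the frame of yellow_jar below -0.05 m), for 1.5 s.
3. the held scanner is kept aimed for 1.5 s at the green jar's label: label 35 to 85 mm ahead of the nose, within 10 mm of the beam, beam within 28 degrees of the label's normal (x of green_label in the frame of scanner_nose between 0.035 and 0.085 m and y of green_label in the frame of scanner_nose between -0.01 and 0.01 m and z of green_label in the frame of scanner_nose between -0.01 and 0.01 m and angle between the x axis of scanner and the x axis of green_jar, either way round below 0.5 rad and x of scanner_nose in the frame of green_jar below -0.05 m), for 1.5 s.
4. the held scanner is kept aimed for 1.5 s at the blue jar's label: label 35 to 85 mm ahead of the nose, within 10 mm of the beam, beam within 28 degrees of the label's normal (x of blue_label in the frame of scanner_nose between 0.035 and 0.085 m and y of blue_label in the frame of scanner_nose between -0.01 and 0.01 m and z of blue_label in the frame of scanner_nose between -0.01 and 0.01 m and angle between the x axis of scanner and the x axis of blue_jar, either way round below 0.5 rad and x of scanner_nose in the frame of blue_jar below -0.05 m), for 1.5 s.
5. the scanner lies flat on its pad again, let go (x of scanner in the frame of pad between -0.03 and 0.03 m and y of scanner in the frame of pad between -0.04 and 0.04 m and z of scanner in the frame of pad between -0.003 and 0.01 m and angle between scanner's own z axis and vertical below 0.15 rad and contact force between the fingers and scanner below 0.2 N), for 0.2 s.
6. the drawer is pulled out to its stop (at least 160 mm) (value of joint pantry_drawer0 above 0.16 m), for 0.2 s.
7. every jar stands upright on the drawer's floor (x of red_jar in the frame of pantry_drawer0_handle between 0.075 and 0.235 m and y of red_jar in the frame of pantry_drawer0_handle between -0.1 and 0.1 m and z of red_jar in the frame of pantry_drawer0_handle between -0.059 and -0.045 m and angle between each of red_jar, yellow_jar, green_jar, blue_jar's own z axis and vertical below 0.15 rad and x of yellow_jar in the frame of pantry_drawer0_handle between 0.075 and 0.235 m and y of yellow_jar in the frame of pantry_drawer0_handle between -0.1 and 0.1 m and z of yellow_jar in the frame of pantry_drawer0_handle between -0.059 and -0.045 m and x of green_jar in the frame of pantry_drawer0_handle between 0.075 and 0.235 m and y of green_jar in the frame of pantry_drawer0_handle between -0.1 and 0.1 m and z of green_jar in the frame of pantry_drawer0_handle between -0.059 and -0.045 m and x of blue_jar in the frame of pantry_drawer0_handle between 0.075 and 0.235 m and y of blue_jar in the frame of pantry_drawer0_handle between -0.1 and 0.1 m and z of blue_jar in the frame of pantry_drawer0_handle between -0.059 and -0.045 m and linear speed of each of red_jar, yellow_jar, green_jar, blue_jar below 0.02 m/s), for 0.3 s.
At the end, for the whole second after the job is handed in: The drawer is shut to within 6 mm, every jar that was there stands upright (within 0.15 rad) on the drawer's floor, and the scanner lies flat on its pad, its centre within 30 mm (pad x) and 40 mm (pad y) of the pad's centre, let go (all of step 5 and value of joint pantry_drawer0 below 0.006 m and x of red_jar in the frame of pantry_drawer0_handle between 0.075 and 0.235 m and y of red_jar in the frame of pantry_drawer0_handle between -0.1 and 0.1 m and z of red_jar in the frame of pantry_drawer0_handle between -0.059 and -0.045 m and angle between each of red_jar, yellow_jar, green_jar, blue_jar's own z axis and vertical below 0.15 rad and x of yellow_jar in the frame of pantry_drawer0_handle between 0.075 and 0.235 m and y of yellow_jar in the frame of pantry_drawer0_handle between -0.1 and 0.1 m and z of yellow_jar in the frame of pantry_drawer0_handle between -0.059 and -0.045 m and x of green_jar in the frame of pantry_drawer0_handle between 0.075 and 0.235 m and y of green_jar in the frame of pantry_drawer0_handle between -0.1 and 0.1 m and z of green_jar in the frame of pantry_drawer0_handle between -0.059 and -0.045 m and x of blue_jar in the frame of pantry_drawer0_handle between 0.075 and 0.235 m and y of blue_jar in the frame of pantry_drawer0_handle between -0.1 and 0.1 m and z of blue_jar in the frame of pantry_drawer0_handle between -0.059 and -0.045 m); the robot touches nothing.
It fails at once if the lunchbox is moved by more than 20 mm (distance of lunchbox from where it was at the start of the episode above 0.02 m).
It fails at once if the spoon is moved by more than 20 mm (distance of spoon from where it was at the start of the episode above 0.02 m).
It fails at once if the fork is moved by more than 20 mm (distance of fork from where it was at the start of the episode above 0.02 m).
It fails at once if the muffin cup is moved by more than 20 mm (distance of muffin_cup from where it was at the start of the episode above 0.02 m).
Of red_jar, yellow_jar, green_jar, blue_jar only 2 to 3 are there at a start; the rules pass over those that are not, and their reading is None.
At some moment in a run one of red_jar, yellow_jar, green_jar, blue_jar may be knocked a few centimetres aside while the robot is not near it.
Once in a run the grip may slacken for a moment while it holds something.
It also fails if it takes over 210 s, if anything falls off the work surface, if the arm or the gripper's body presses on something with over 40 N, if the wrist force passes 120 N, or if a joint passes its speed limit or range.

ROBOT

A 6-joint arm with a two-finger parallel gripper is mounted at the origin on the work surface. World frame = base frame: x ahead of the robot, y to its left, z up, the work surface at z = 0. Lengths are in m, angles in rad, forces in N, time in s.
With the tool pointing down it reaches from about 0.3 to 0.875 m from the base axis. Payload 6.4 kg.
Tool frame: the origin (TCP) lies between the finger pads; the fingertips stand ctrl.tip_extent ahead of it and the grasp point (between the pads) is the TCP (ctrl.tip_extent is the distance from the TCP to the fingertips, in m); z points along the fingers, y is the line along which they close (so a half turn about z gives the same grasp; the last joint's range is limited). The gripper opens to 85 mm and grips with 20 to 120 N. Pads are 22 mm wide; open, the fingers measure 114 mm over their backs; the gripper's body (76 mm by 85 mm) begins 54 mm behind the grasp point. The pads swing forward as they close: fully open they stand 13 mm farther back than shut.
Start: joints at [0.944, 0.181, 1.607, -0, 1.354, -0.206], TCP at [0.235, 0.525, 0.25] pointing down, gripper open.
Joint ranges: [-2.99, 2.99], [-0.89, 2.07], [0.3, 2.58], [-1.14, 4.28], [0, 2.63], [-3.12, 3.12]. Speed limits (rad/s): [2.57, 2.57, 3.01, 3.14, 3.14, 3.14].

INTERFACE

Orientations are given as a unit quaternion [w, x, y, z].
In Python, from bench import ctrl gives the robot as it stands.
- The arm moves only by the tool send_rows, never from a script. Its arguments are lists of equal length, an entry for each row: "dr": the turn, a rotation vector about the tool's x, y, z in units of 6 degrees (1.0 is 6 degrees), a list of three; "xyz": the shift along the tool's x, y, z in cm, a list of three; "jaw": the opening in per cent of the stroke, from 0 (shut) to 100 (fully open). In form: {"dr": [[wx, wy, wz], ...], "xyz": [[dx, dy, dz], ...], "jaw": [jaw, ...]}. A call has exactly 8 rows; each row is the pose to reach, as a shift and turn from the pose commanded when the call began, along the tool's axes at that moment; what a row does not reach only later rows make up. A row lasts 1/8 s, in which the tool goes at most 62.5 mm and 10.7 degrees, less where a joint would pass 70% of its speed; a pose out of reach is approached as far as the arm can. A call with a gripper value outside its range is refused whole. The fingers move at their own pace and stop on an object; the grip force is fixed at half the most. Time passes only in rows, so rows that repeat a pose let the fingers close, or fill a call up. It gives the time, the measured TCP pose, the force, the opening and the grip force at its end, in the units of the state.
- ctrl.get_obs(): the state, without advancing time (a new reading comes with each control period).
- ctrl.camera(name): name is "scene" or "top" or "wrist"; returns the picture (420x560x3 uint8, red, green, blue); there is no depth.
- ctrl.calibration(name): a dict with "camera_matrix" (3x3 intrinsics, pixels), "world_from_camera" (4x4, takes a point from camera to world coordinates). Camera axes: x right, y up, looking along -z (the intrinsics and any distortion apply to the point x, -y, -z); pixel columns grow to the right and rows downward; lengths in m; the calibration is good to about 2 mm. The wrist camera is an equidistant fisheye: a pixel r from the principal point sees the ray r / f radians off the axis. A picture is of the moment at which its call begins: read the wrist's pose just before it. calibration takes no time and is no camera call; for the wrist camera it gives the pose at the moment of the call.
- ctrl.hand_in(): hands the job in; it is judged then, once.
The state is a dict: "time_s": time; "q": joint angles; "dq": joint speeds; "joint_efforts": joint torques, N m; "eef_pos": TCP position; "eef_rot": TCP orientation; "wrist_force": force on the tool from outside, world axes, zero at the start; "torque": the same for the moment, N m; "opening": opening from 0.0 (shut) to 1.0 (fully open); "grasp_force": force on a finger pad.
Only numpy, scipy, OpenCV 4.12 (cv2) and the standard library are available. Lean on these libraries where they do the work, as an engineer would, in place of code of your own. Each camera call takes 0.05 s, during which the arm holds its last target. There are 200 camera calls.

## Working session

There is one attempt and no reset: what is moved stays moved. The work goes in short steps, Python scripts to look and compute and a tool call to move; the robot and the scene stay as the last step left them, time stands still between calls to the robot, and variables do not carry over. Pictures are saved under pics/ and viewed, at most 18 in all, crops included, and the job is handed in when it is done.

Besides the shell and the picture viewer there is one more tool, called after ">>>" as name(argument=value, ...), one argument or row to a line, values as JSON. send_rows: Moves the arm, as the interface text tells. Its arguments: {"type":"object","properties":{"dr":{"type":"array","items":{"type":"array","items":{"type":"number"}}},"xyz":{"type":"array","items":{"type":"array","items":{"type":"number"}}},"jaw":{"type":"array","items":{"type":"number"}}},"required":["dr","xyz","jaw"]}

```bash
ls; mkdir -p pics; cat > h.py <<'E'
import numpy as np, cv2
from bench import ctrl
from scipy.spatial.transform import Rotation as R
def snap(n,f,crop=None,s=1):
    im=ctrl.camera(n)[:,:,::-1]
    if crop: im=im[crop[1]:crop[3],crop[0]:crop[2]]
    if s!=1: im=cv2.resize(im,None,fx=s,fy=s,interpolation=cv2.INTER_CUBIC)
    cv2.imwrite('pics/'+f,im)
def w(n,u,v,z,cal=None):
    c=cal or ctrl.calibration(n);K=c['camera_matrix'];T=c['world_from_camera']
    x=(u-K[0][2])/K[0][0];y=(v-K[1][2])/K[1][1]
    if n=='wrist':
        r=np.hypot(x,y);d=np.array([x/r*np.sin(r),-y/r*np.sin(r),-np.cos(r)]) if r>0 else np.array([0,0,-1.])
    else: d=np.array([x,-y,-1.])
    T=np.array(T);d=T[:3,:3]@d;o=T[:3,3]
    return o+d*(z-o[2])/d[2]
def st():
    o=ctrl.get_obs();q=o['eef_rot'];r=R.from_quat([q[1],q[2],q[3],q[0]])
    return o,np.array(o['eef_pos']),r
def go(pos,yaw=None):
    """shift in tool cm and turn in 6deg units to pos, with tool down and tool-y... yaw= angle of tool x axis in world"""
    o,p,r=st()
    M=r.as_matrix();d=M.T@(np.array(pos)-p)*100
    if yaw is not None:
        x=np.array([np.cos(yaw),np.sin(yaw),0]);z=np.array([0,0,-1.]);G=np.c_[x,np.cross(z,x),z]
        rv=R.from_matrix(M.T@G).as_rotvec()/np.radians(6)
    else: rv=None
    print('xyz',d.round(2),'dr',None if rv is None else rv.round(2),'yaw now',np.degrees(np.arctan2(M[1,0],M[0,0])).round(1))
E
python3 - <<'E'
from h import *
snap('top','t0.png',s=1.42);snap('scene','s0.png',s=1.42)
o,p,r=st();print(o,ctrl.tip_extent);print(r.as_matrix().round(3));print(ctrl.calibration('top'))
E
```

```text
pics
{'time_s': 0.1, 'q': array([ 9.43713504e-01,  1.81459226e-01,  1.60789609e+00, -9.68912119e-06,
        1.35377842e+00, -2.06309428e-01]), 'dq': array([ 3.14410143e-04, -1.96508014e-03, -1.96337900e-03, -9.52764545e-04,
       -3.45519463e-05, -1.85356383e-03]), 'joint_efforts': array([ 6.67523800e-04, -4.45879912e+01, -3.52236342e+01, -2.60309416e-04,
        4.11046349e-03,  2.59363458e-05]), 'eef_pos': array([0.23458719, 0.52447212, 0.2494842 ]), 'eef_rot': array([-3.07545031e-04,  2.08837001e-01,  9.77950159e-01, -7.06522247e-04]), 'wrist_force': array([ 0.09705977, -0.04039638,  0.42633408]), 'torque': array([-0.0061834 ,  0.02537289, -0.00153955]), 'grasp_force': 0.0, 'opening': 1.002931561796164} 0.019
[[-0.913  0.408 -0.001]
 [ 0.408  0.913 -0.001]
 [ 0.    -0.002 -1.   ]]
{'camera_matrix': array([[516.09831939,   0.        , 273.27127606],
       [  0.        , 516.09831939, 209.20847063],
       [  0.        ,   0.        ,   1.        ]]), 'world_from_camera': array([[-6.23241844e-04,  9.98055002e-01, -6.23363746e-02,
         5.03066191e-01],
       [-9.99829390e-01, -1.77270625e-03, -1.83861001e-02,
        -1.45083565e-01],
       [-1.84608433e-02,  6.23142804e-02,  9.97885829e-01,
         1.32231321e+00],
       [ 0.00000000e+00,  0.00000000e+00,  0.00000000e+00,
         1.00000000e+00]])}
```

View pics/t0.png

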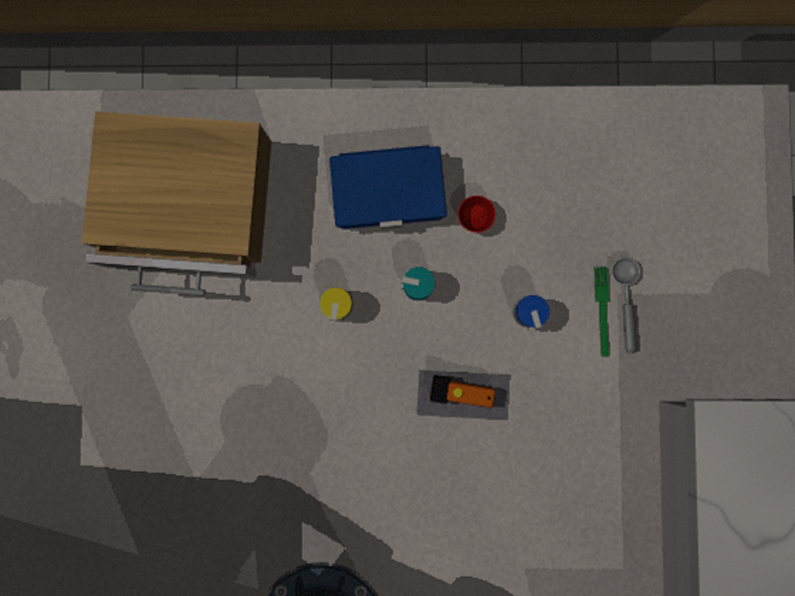

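View pics/s0.png

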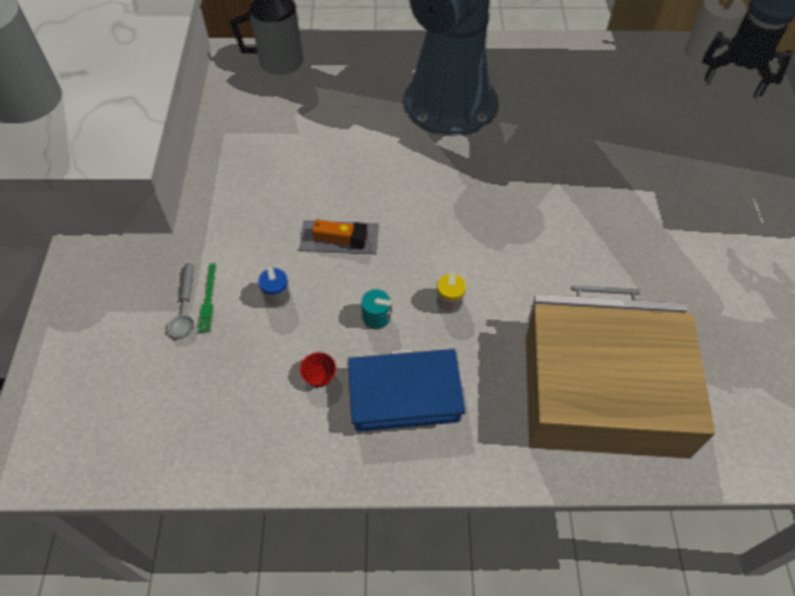

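Top view: the yellow jar is at (336,304) and the blue jar at (533,311). The turquoise look-alike is at (419,283), and the red muffin cup at (477,214) is not a jar. The scanner is at (468,393) with its nose left (+y), and the drawer is at upper left. Red and green jars are absent. Next, one close crop to check the choice.

```bash
python3 - <<'E'
from h import *
snap('top','t1.png',crop=(215,180,400,300),s=4.3)
snap('top','t2.png',crop=(50,70,200,215),s=4)
E
```

```text
(no output)
```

View pics/t1.png

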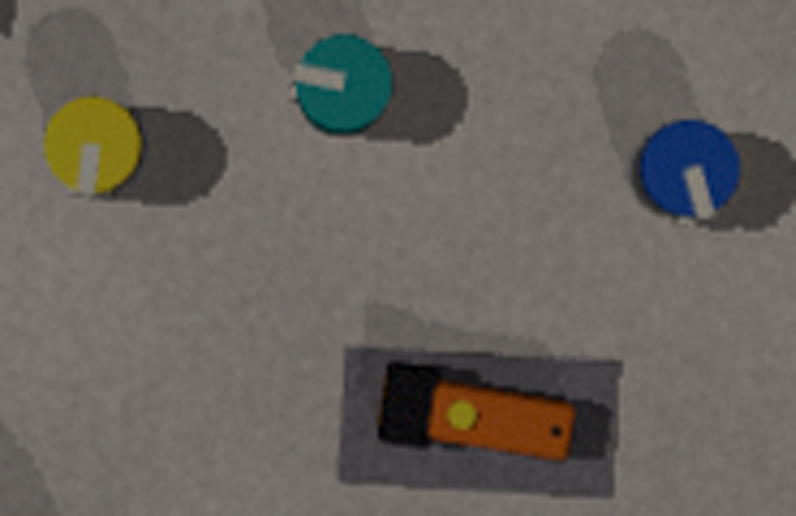

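View pics/t2.png

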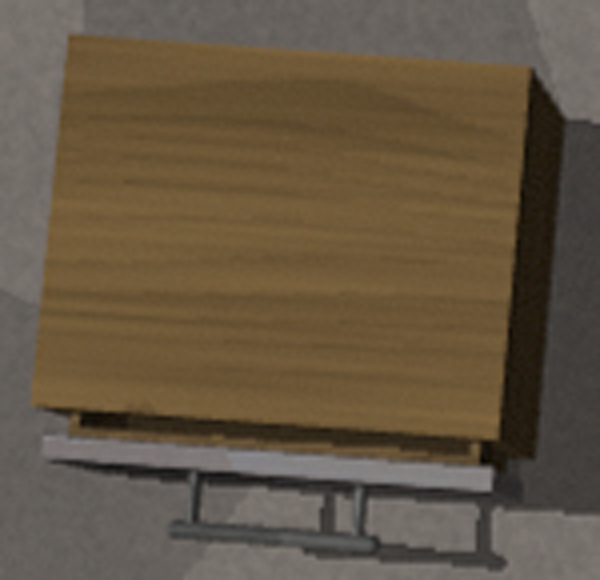

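The crop shows the yellow lid at (93,146) with its strip towards the robot, the blue lid at (690,168), and the turquoise decoy at (344,83). The scanner grip runs from (431,412) to (574,432). In the drawer crop, the handle bar runs (172,530)–(376,545) and the drawer is already slightly open.

```bash
cat > m.py <<'E'
from h import *
A=lambda u,v,z:w('top',215+u/4.3,180+v/4.3,z)
B=lambda u,v,z:w('top',50+u/4,70+v/4,z)
for n,l in dict(yel=[(93,146,.062),(88,192,.062)],tur=[(344,83,.062)],blue=[(690,168,.062),(704,215,.062)],grip=[(431,412,.039),(574,432,.039)],head=[(383,405,.039)],pad=[(347,348,.003),(621,362,.003),(613,496,.003),(339,483,.003)]).items(): print(n,[A(*a).round(4)[:2] for a in l])
for n,l in dict(handle=[(172,530,.077),(376,545,.077)],unit=[(70,35,.115),(530,68,.115),(500,438,.115),(33,405,.115)]).items(): print(n,[B(*a).round(4)[:2] for a in l])
for n,l in dict(lunch=[(330,155),(440,147),(446,217),(337,227)],fork=[(605,354),(602,267)],cup=[(477,214)]).items(): print(n,[w('top',a[0]/1.42,a[1]/1.42,.03).round(3)[:2] for a in l])
E
python3 m.py
```

```text
yel [array([ 0.5703, -0.0321]), array([ 0.5441, -0.0294])]
tur [array([ 0.606 , -0.1751])]
blue [array([ 0.5573, -0.3708]), array([ 0.5307, -0.3783])]
grip [array([ 0.4183, -0.2249]), array([ 0.407 , -0.3067])]
head [array([ 0.4223, -0.1974])]
pad [array([ 0.4536, -0.1778]), array([ 0.4453, -0.3393]), array([ 0.3669, -0.3337]), array([ 0.3743, -0.1728])]
handle [array([0.598, 0.317]), array([0.5886, 0.1921])]
unit [array([0.8931, 0.3709]), array([0.8712, 0.0937]), array([0.6492, 0.1092]), array([0.6697, 0.3875])]
lunch [array([ 0.839, -0.017]), array([ 0.852, -0.214]), array([ 0.726, -0.224]), array([ 0.709, -0.03 ])]
fork [array([ 0.483, -0.501]), array([ 0.636, -0.498])]
cup [array([ 0.731, -0.279])]
```

```bash
python3 -c "
from h import *
go([.4142,-.2546,.12],np.radians(82))"
```

```text
xyz [-48.22 -63.77  13.03] dr [-1.000e-02  0.000e+00  1.231e+01] yaw now 155.9
```

>>> send_rows(
  dr=[
    [0,0,1.5],
    [0,0,3],
    [0,0,4.5],
    [0,0,6],
    [0,0,7.5],
    [0,0,9],
    [0,0,10.5],
    [0,0,12.3],
  ],
  xyz=[
    [-3.5,-4.6,0],
    [-7,-9.2,0],
    [-10.5,-13.8,0],
    [-14,-18.4,0],
    [-17.5,-23,0],
    [-21,-27.6,0],
    [-24.5,-32.2,0],
    [-28,-37,0],
  ],
  jaw=[100,100,100,100,100,100,100,100],
)

```text
time_s: 1.2
eef_pos: [0.3394, 0.0711, 0.2506]
eef_rot: [0.001, 0.756, 0.655, 0.001]
wrist_force: [0.8, 0.8, 1.0]
opening: 0.999
grasp_force: 0.0
```

```bash
python3 -c "
from h import *
go([.4142,-.2546,.12],np.radians(82))"
```

```text
xyz [-31.18  12.01  13.07] dr [ 0.01 -0.   -0.03] yaw now 81.8
```

>>> send_rows(
  dr=[
    [0,0,0],
    [0,0,0],
    [0,0,0],
    [0,0,0],
    [0,0,0],
    [0,0,0],
    [0,0,0],
    [0,0,0],
  ],
  xyz=[
    [-5,2,2],
    [-10,4,4],
    [-15,6,6],
    [-20,8,8],
    [-25,10,10],
    [-30,12,12],
    [-31.2,12,13],
    [-31.2,12,13],
  ],
  jaw=[100,100,100,100,100,100,100,100],
)

```text
time_s: 2.2
eef_pos: [0.4145, -0.2523, 0.1192]
eef_rot: [-0.002, 0.754, 0.656, -0.0]
wrist_force: [0.1, 0.1, -0.5]
opening: 1.002
grasp_force: 0.0
```

```bash
python3 -c "
from h import *
snap('wrist','w0.png')
go([.4142,-.2546,.026],np.radians(82))"
```

```text
xyz [-0.31 -0.02  9.39] dr [-0.01 -0.01  0.02] yaw now 82.1
```

View pics/w0.png

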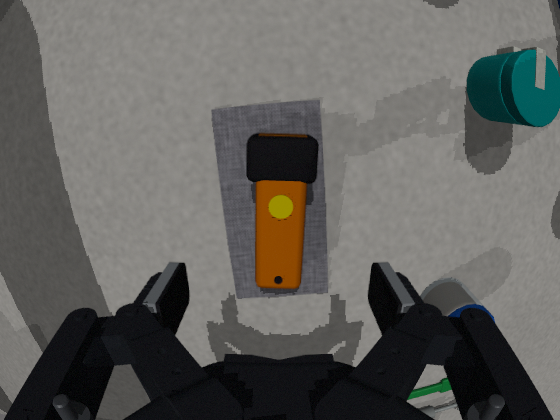

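The wrist view shows the scanner centred between the fingers. The grip spans (281,181) to (279,290) and is aligned with the tool.

```bash
python3 -c "
from h import *
for a in [(281,181),(278,290),(282,140)]: print(w('wrist',*a,.039))"
```

```text
[ 0.42156918 -0.22384648  0.039     ]
[ 0.40853322 -0.30407187  0.039     ]
[ 0.42576042 -0.19770823  0.039     ]
```

>>> send_rows(
  dr=[
    [0,0,0],
    [0,0,0],
    [0,0,0],
    [0,0,0],
    [0,0,0],
    [0,0,0],
    [0,0,0],
    [0,0,0],
  ],
  xyz=[
    [-0.3,0,2],
    [-0.3,0,4],
    [-0.3,0,5.5],
    [-0.3,0,7],
    [-0.3,0,8.5],
    [-0.3,0,9.3],
    [-0.3,0,9.3],
    [-0.3,0,9.3],
  ],
  jaw=[100,100,100,100,100,100,100,40],
)

```text
time_s: 3.25
eef_pos: [0.4154, -0.256, 0.0276]
eef_rot: [0.0, 0.754, 0.657, 0.0]
wrist_force: [-0.4, 0.6, -0.3]
opening: 0.812
grasp_force: 0.0
```

>>> send_rows(
  dr=[
    [0,0,0],
    [0,0,0],
    [0,0,0],
    [0,0,0],
    [0,0,0],
    [0,0,0],
    [0,0,0],
    [0,0,0],
  ],
  xyz=[
    [0,0,0],
    [0,0,0],
    [0,0,0],
    [0,0,0],
    [0,0,0],
    [0,0,-2],
    [0,0,-5],
    [0,0,-8],
  ],
  jaw=[20,20,20,20,20,20,20,20],
)

```text
time_s: 4.25
eef_pos: [0.4145, -0.2551, 0.1074]
eef_rot: [-0.001, 0.754, 0.657, -0.0]
wrist_force: [0.4, -0.0, -1.8]
opening: 0.386
grasp_force: 59.5
```

```bash
python3 -c "
from h import *
go([.4225,-.0166,.12],np.radians(-6));snap('top','t3.png',crop=(215,180,400,300),s=4.3)"
```

```text
xyz [23.73 -2.47 -1.23] dr [-0.02  0.   14.69] yaw now 82.1
```

View pics/t3.png

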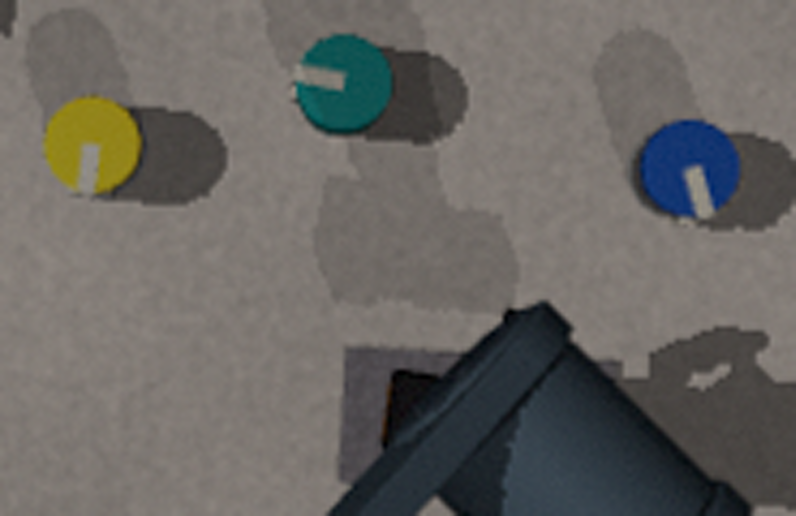

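The jars have not moved, and the scanner is held. Moving to the yellow jar.

>>> send_rows(
  dr=[
    [0,0,1.6],
    [0,0,3.2],
    [0,0,4.8],
    [0,0,6.4],
    [0,0,8],
    [0,0,9.6],
    [0,0,11.2],
    [0,0,12.8],
  ],
  xyz=[
    [3,-0.3,-1],
    [6,-0.6,-1],
    [9,-0.9,-1],
    [12,-1.2,-1],
    [15,-1.5,-1],
    [18,-1.8,-1],
    [21,-2.1,-1],
    [23.7,-2.5,-1],
  ],
  jaw=[20,20,20,20,20,20,20,20],
)

```text
time_s: 5.3
eef_pos: [0.4221, -0.0163, 0.1165]
eef_rot: [-0.0, 0.999, 0.044, -0.001]
wrist_force: [-0.2, -0.5, -1.9]
opening: 0.387
grasp_force: 59.4
```

```bash
python3 -c "
from h import *
go([.4225,-.0166,.041],np.radians(-6))"
```

```text
xyz [0.04 0.04 7.55] dr [-0.    0.01  1.84] yaw now 5.0
```

>>> send_rows(
  dr=[
    [0,0,1],
    [0,0,1.8],
    [0,0,1.8],
    [0,0,1.8],
    [0,0,1.8],
    [0,0,1.8],
    [0,0,1.8],
    [0,0,1.8],
  ],
  xyz=[
    [0,0,1],
    [0,0,2.5],
    [0,0,4],
    [0,0,5.5],
    [0,0,6.8],
    [0,0,7.5],
    [0,0,7.5],
    [0,0,7.5],
  ],
  jaw=[20,20,20,20,20,20,20,20],
)

```text
time_s: 6.3
eef_pos: [0.4232, -0.0176, 0.0426]
eef_rot: [0.0, 0.999, -0.048, 0.0]
wrist_force: [0.4, -0.1, -2.2]
opening: 0.386
grasp_force: 59.5
```

```bash
python3 -c "
from h import *
go([.4225,-.0166,.041],np.radians(-6));snap('wrist','w1.png')"
```

```text
xyz [-0.08 -0.1   0.16] dr [ 0.   -0.01  0.09] yaw now -5.4
```

View pics/w1.png

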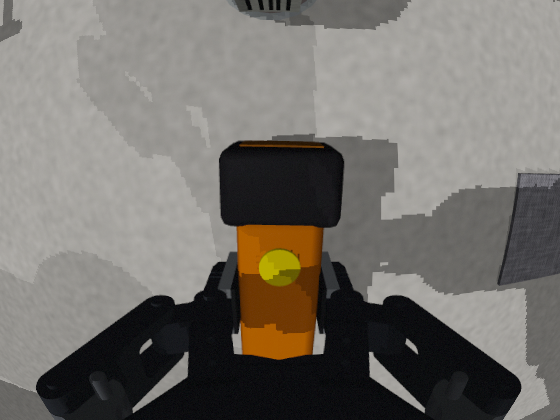

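The barcode label shows at the top at about (270,4), straight ahead of the nose at (282,145).

```bash
python3 -c "
from h import *
for a,z in [((269,3),.026),((282,145),.055)]:
  P=w('wrist',*a,z);o,p,r=st();print(P,r.inv().apply(P-p))"
```

```text
[ 0.54712906 -0.02674258  0.026     ] [ 0.12418812 -0.0027054   0.01686778]
[ 0.48728205 -0.02627063  0.055     ] [ 0.06459612  0.00251389 -0.01219147]
```

>>> send_rows(
  dr=[
    [0,0,0],
    [0,0,0],
    [0,0,0],
    [0,0,0],
    [0,0,0],
    [0,0,0],
    [0,0,0],
    [0,0,0],
  ],
  xyz=[
    [-0.1,-0.1,0.1],
    [-0.1,-0.1,0.1],
    [-0.1,-0.1,0.1],
    [-0.1,-0.1,0.1],
    [-0.1,-0.1,0.1],
    [-0.1,-0.1,0.1],
    [-0.1,-0.1,0.1],
    [-0.1,-0.1,0.1],
  ],
  jaw=[20,20,20,20,20,20,20,20],
)

```text
time_s: 7.35
eef_pos: [0.4219, -0.0164, 0.0413]
eef_rot: [-0.0, 0.999, -0.048, -0.0]
wrist_force: [-0.9, 0.2, -1.4]
opening: 0.387
grasp_force: 59.5
```

>>> send_rows(
  dr=[
    [0,0,0],
    [0,0,0],
    [0,0,0],
    [0,0,0],
    [0,0,0],
    [0,0,0],
    [0,0,0],
    [0,0,0],
  ],
  xyz=[
    [0,0,0],
    [0,0,0],
    [0,0,0],
    [0,0,0],
    [0,0,0],
    [0,0,0],
    [0,0,0],
    [0,0,0],
  ],
  jaw=[20,20,20,20,20,20,20,20],
)

```text
time_s: 8.35
eef_pos: [0.4218, -0.0164, 0.0413]
eef_rot: [0.0, 0.999, -0.048, -0.0]
wrist_force: [-0.5, 0.6, -1.9]
opening: 0.388
grasp_force: 59.5
```

>>> send_rows(
  dr=[
    [0,0,0],
    [0,0,0],
    [0,0,0],
    [0,0,0],
    [0,0,0],
    [0,0,0],
    [0,0,0],
    [0,0,0],
  ],
  xyz=[
    [0,0,0],
    [0,0,0],
    [0,0,0],
    [0,0,0],
    [0,0,0],
    [0,0,0],
    [0,0,0],
    [0,0,0],
  ],
  jaw=[20,20,20,20,20,20,20,20],
)

```text
time_s: 9.35
eef_pos: [0.4219, -0.0164, 0.0413]
eef_rot: [-0.0, 0.999, -0.048, -0.0]
wrist_force: [0.0, -0.8, -1.2]
opening: 0.39
grasp_force: 59.5
```

```bash
cat > lid.py <<'E'
from h import *
def lids():
    im=ctrl.camera('top');hsv=cv2.cvtColor(im,cv2.COLOR_RGB2HSV);out={}
    for n,lo,hi in [('yellow',(22,150,90),(32,255,255)),('blue',(108,170,80),(120,255,255))]:
        m=cv2.inRange(hsv,lo,hi);k,l,s,c=cv2.connectedComponentsWithStats(m)
        for i in range(1,k):
            if 150<s[i][4]<700 and max(s[i][2:4])<32:
                pts=np.argwhere(l==i)[:,::-1].astype(np.float32)
                (cx,cy),r=cv2.minEnclosingCircle(pts);P=w('top',cx,cy,.062)
                Q=w('top',*pts.mean(0),.062);  # centroid is pushed away from strip
                print(n,s[i][4],round(r,1),(round(cx,1),round(cy,1)),P.round(4),'yaw',np.degrees(np.arctan2(*(Q-P)[[1,0]])).round(0))
lids()
E
python3 - <<'E'
from lid import *
snap('wrist','w2.png')
a=np.radians(15.7);go([.5573-.148*np.cos(a),-.3708-.148*np.sin(a),.041],a)
E
```

```text
yellow 333 11.1 (236.1, 213.0) [ 0.5726 -0.0307  0.062 ] yaw -15.0
blue 327 11.1 (375.0, 218.6) [ 0.5584 -0.3696  0.062 ] yaw 22.0
xyz [3.050e+00 3.933e+01 3.000e-02] dr [ 0.    0.   -3.53] yaw now -5.5
```

>>> send_rows(
  dr=[
    [0,0,0],
    [0,0,0],
    [0,0,-1],
    [0,0,-2],
    [0,0,-3],
    [0,0,-3.5],
    [0,0,-3.5],
    [0,0,-3.5],
  ],
  xyz=[
    [0,0,-4],
    [0,3,-8],
    [0,9,-8],
    [0,15,-8],
    [0,21,-8],
    [1,27,-8],
    [2,33,-8],
    [3,39,-8],
  ],
  jaw=[20,20,20,20,20,20,20,20],
)

```text
time_s: 10.45
eef_pos: [0.4144, -0.4095, 0.1211]
eef_rot: [-0.0, 0.991, 0.135, 0.0]
wrist_force: [0.9, 0.5, -1.0]
opening: 0.39
grasp_force: 59.9
```

```bash
python3 - <<'E'
from lid import *
a=np.radians(15.7);go([.5573-.148*np.cos(a),-.3708-.148*np.sin(a),.041],a)
E
```

```text
yellow 332 11.1 (236.1, 213.1) [ 0.5725 -0.0308  0.062 ] yaw -15.0
blue 322 11.2 (375.1, 218.5) [ 0.5587 -0.3699  0.062 ] yaw 25.0
xyz [ 0.22 -0.7   8.08] dr [ 0.07 -0.   -0.06] yaw now 15.3
```

>>> send_rows(
  dr=[
    [0,0,0],
    [0,0,0],
    [0,0,0],
    [0,0,0],
    [0,0,0],
    [0,0,0],
    [0,0,0],
    [0,0,0],
  ],
  xyz=[
    [0,0,1],
    [0,0,2.5],
    [0,0,4],
    [0,0,5.5],
    [0,0,7],
    [0,0,8],
    [0,0,8],
    [0,0,8],
  ],
  jaw=[20,20,20,20,20,20,20,20],
)

```text
time_s: 11.5
eef_pos: [0.4149, -0.4079, 0.0417]
eef_rot: [0.0, 0.991, 0.135, 0.0]
wrist_force: [0.8, 0.3, -1.2]
opening: 0.393
grasp_force: 60.2
```

```bash
python3 - <<'E'
from h import *
a=np.radians(15.7);go([.5573-.148*np.cos(a),-.3708-.148*np.sin(a),.041],a);snap('wrist','w3.png')
E
```

```text
xyz [-0.09  0.28  0.07] dr [ 0.01 -0.   -0.03] yaw now 15.5
```

View pics/w3.png

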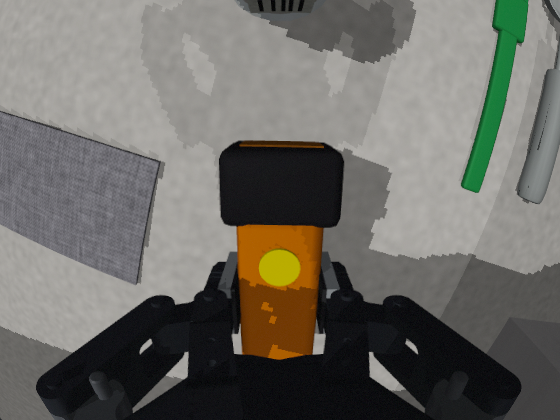

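The barcode is at (281,3), straight ahead of the nose. Holding.

>>> send_rows(
  dr=[
    [0,0,0],
    [0,0,0],
    [0,0,0],
    [0,0,0],
    [0,0,0],
    [0,0,0],
    [0,0,0],
    [0,0,0],
  ],
  xyz=[
    [0,0,0],
    [0,0,0],
    [0,0,0],
    [0,0,0],
    [0,0,0],
    [0,0,0],
    [0,0,0],
    [0,0,0],
  ],
  jaw=[20,20,20,20,20,20,20,20],
)

```text
time_s: 12.55
eef_pos: [0.4147, -0.4075, 0.0413]
eef_rot: [-0.0, 0.991, 0.135, -0.0]
wrist_force: [0.3, -0.2, -1.3]
opening: 0.388
grasp_force: 60.2
```

>>> send_rows(
  dr=[
    [0,0,0],
    [0,0,0],
    [0,0,0],
    [0,0,0],
    [0,0,0],
    [0,0,0],
    [0,0,0],
    [0,0,0],
  ],
  xyz=[
    [0,0,0],
    [0,0,0],
    [0,0,0],
    [0,0,0],
    [0,0,0],
    [0,0,0],
    [0,0,0],
    [0,0,0],
  ],
  jaw=[20,20,20,20,20,20,20,20],
)

```text
time_s: 13.55
eef_pos: [0.4146, -0.4075, 0.0413]
eef_rot: [-0.0, 0.991, 0.135, -0.0]
wrist_force: [-0.2, -0.1, -1.0]
opening: 0.39
grasp_force: 60.2
```

>>> send_rows(
  dr=[
    [0,0,0],
    [0,0,0],
    [0,0,0],
    [0,0,0],
    [0,0,0],
    [0,0,0],
    [0,0,0],
    [0,0,0],
  ],
  xyz=[
    [0,0,0],
    [0,0,0],
    [0,0,0],
    [0,0,0],
    [0,0,0],
    [0,0,0],
    [0,0,0],
    [0,0,0],
  ],
  jaw=[20,20,20,20,20,20,20,20],
)

```text
time_s: 14.55
eef_pos: [0.4147, -0.4075, 0.0413]
eef_rot: [0.0, 0.991, 0.135, -0.0]
wrist_force: [-1.5, -0.4, -2.1]
opening: 0.387
grasp_force: 60.2
```

```bash
python3 - <<'E'
from lid import *
a1=cv2.imread('pics/w3.png').astype(int);b=ctrl.camera('wrist')[:,:,::-1].astype(int)
print('scanner shift diff',abs(a1-b)[140:230,215:350].mean(), 'label diff',abs(a1-b)[0:15,240:320].mean())
go([.4142,-.2546,.12],np.radians(82))
E
```

```text
yellow 332 11.1 (236.1, 213.1) [ 0.5725 -0.0308  0.062 ] yaw -15.0
blue 323 11.1 (375.0, 218.5) [ 0.5587 -0.3697  0.062 ] yaw 29.0
scanner shift diff 2.1695473251028807 label diff 9.186666666666667
xyz [  4.05 -14.74  -7.87] dr [ -0.     0.   -11.08] yaw now 15.5
```

>>> send_rows(
  dr=[
    [0,0,0],
    [0,0,-1],
    [0,0,-2.7],
    [0,0,-4.4],
    [0,0,-6.1],
    [0,0,-7.8],
    [0,0,-9.5],
    [0,0,-11.1],
  ],
  xyz=[
    [0,0,-4],
    [0,0,-8],
    [1,-3,-8],
    [2,-6,-8],
    [3,-9,-8],
    [4,-12,-8],
    [4,-14.7,-8],
    [4,-14.7,-8],
  ],
  jaw=[20,20,20,20,20,20,20,20],
)

```text
time_s: 15.65
eef_pos: [0.4132, -0.2529, 0.121]
eef_rot: [-0.001, 0.751, 0.66, 0.0]
wrist_force: [-0.7, 0.9, -1.4]
opening: 0.389
grasp_force: 60.3
```

```bash
python3 -c "
from h import *
go([.4125,-.259,.0280],np.radians(83))"
```

```text
xyz [-0.62  0.02  9.3 ] dr [-0.01 -0.01 -0.07] yaw now 82.6
```

>>> send_rows(
  dr=[
    [0,0,0],
    [0,0,0],
    [0,0,0],
    [0,0,0],
    [0,0,0],
    [0,0,0],
    [0,0,0],
    [0,0,0],
  ],
  xyz=[
    [-0.6,0,2],
    [-0.6,0,4],
    [-0.6,0,6],
    [-0.6,0,7.5],
    [-0.6,0,8.6],
    [-0.6,0,9.2],
    [-0.6,0,9.3],
    [-0.6,0,9.3],
  ],
  jaw=[20,20,20,20,20,20,20,20],
)

```text
time_s: 16.65
eef_pos: [0.4133, -0.2614, 0.0287]
eef_rot: [0.0, 0.754, 0.657, 0.0]
wrist_force: [0.3, -0.1, -2.5]
opening: 0.388
grasp_force: 60.2
```

>>> send_rows(
  dr=[
    [0,0,0],
    [0,0,0],
    [0,0,0],
    [0,0,0],
    [0,0,0],
    [0,0,0],
    [0,0,0],
    [0,0,0],
  ],
  xyz=[
    [0.2,0,0.1],
    [0.2,0,0.1],
    [0.2,0,0.1],
    [0.2,0,0.1],
    [0.2,0,0.1],
    [0.2,0,0.1],
    [0.2,0,0.1],
    [0.2,0,0.1],
  ],
  jaw=[20,20,60,90,90,90,90,90],
)

```text
time_s: 17.65
eef_pos: [0.4132, -0.2591, 0.0273]
eef_rot: [-0.0, 0.754, 0.657, -0.0]
wrist_force: [0.0, -0.1, 0.1]
opening: 0.898
grasp_force: 0.0
```

```bash
python3 -c "
from h import *
# handle approach: tool x along drawer -? closing across handle (along drawer x); yaw so tool y along drawer x
for y in (86,-94): go([.54,.26,.20],np.radians(y)); go([.54,.26,.20],np.radians(y-0)) if 0 else None"
```

```text
xyz [ 53.15   5.47 -17.27] dr [-0.   -0.   -0.64] yaw now 82.1
xyz [ 53.15   5.47 -17.27] dr [-0.    0.   29.36] yaw now 82.1
```

>>> send_rows(
  dr=[
    [0,0,0],
    [0,0,0],
    [0,0,0],
    [0,0,0],
    [0,0,0],
    [0,0,0],
    [0,0,-0.3],
    [0,0,-0.6],
  ],
  xyz=[
    [0,0,-4],
    [0,0,-9],
    [2,0,-14],
    [8,0.5,-17],
    [14,1,-17],
    [20,2,-17],
    [26,2.5,-17],
    [32,3.3,-17],
  ],
  jaw=[90,90,90,90,90,90,90,90],
)

```text
time_s: 18.65
eef_pos: [0.4898, 0.0554, 0.1976]
eef_rot: [0.0, 0.733, 0.681, 0.0]
wrist_force: [1.6, -0.4, 0.3]
opening: 0.902
grasp_force: 0.0
```

```bash
python3 -c "
from h import *
go([.54,.26,.18],np.radians(86));snap('top','t4.png',crop=(270,230,370,300),s=6)"
```

```text
xyz [20.78  3.51  1.76] dr [ 0.01  0.   -0.03] yaw now 85.8
```

View pics/t4.png

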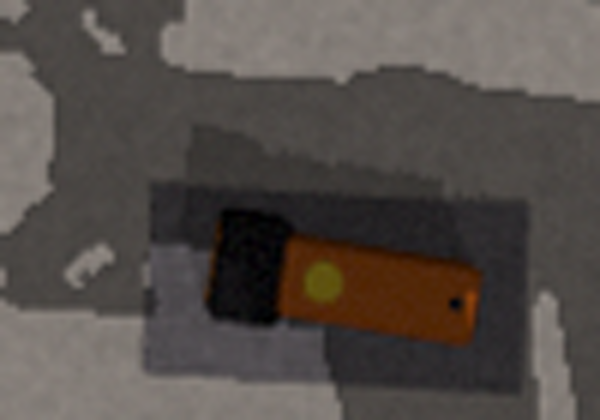

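The scanner lies flat and centred on the pad (pad about (150–530, 185–390), scanner centre about (343,283)). Now the drawer handle.

>>> send_rows(
  dr=[
    [0,0,0],
    [0,0,0],
    [0,0,0],
    [0,0,0],
    [0,0,0],
    [0,0,0],
    [0,0,0],
    [0,0,0],
  ],
  xyz=[
    [5,0.5,0],
    [10,2,0],
    [15,3.5,0],
    [20,3.5,0],
    [20.8,3.5,0],
    [20.8,3.5,0],
    [20.8,3.5,0],
    [20.8,3.5,0],
  ],
  jaw=[36,36,36,36,36,36,36,36],
)

```text
time_s: 19.7
eef_pos: [0.5402, 0.257, 0.1974]
eef_rot: [0.0, 0.733, 0.68, -0.0]
wrist_force: [-0.3, 0.3, -0.2]
opening: 0.355
grasp_force: 0.0
```

```bash
python3 -c "
from h import *
go([.5915,.2546,.15],np.radians(85.75));snap('wrist','w4.png')"
```

```text
xyz [0.16 5.14 4.74] dr [ 0.    0.   -0.02] yaw now 85.7
```

View pics/w4.png

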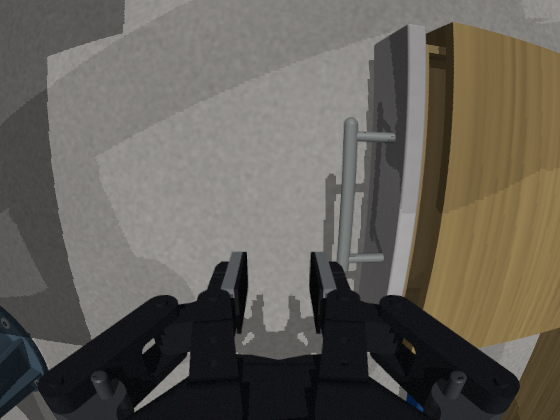

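The bar runs from (351,121) to (345,255), with posts at rows 136 and 258.

```bash
python3 -c "
from h import *
for a in [(351,122),(349,165),(346,240),(343,258)]: print(w('wrist',*a,.080))
print(w('wrist',407,180,.093))"
```

```text
[0.60018587 0.31833919 0.08      ]
[0.59742459 0.28565122 0.08      ]
[0.59422684 0.22394587 0.08      ]
[0.59173636 0.2076926  0.08      ]
[0.6401622  0.27435557 0.093     ]
```

>>> send_rows(
  dr=[
    [0,0,0],
    [0,0,0],
    [0,0,0],
    [0,0,0],
    [0,0,0],
    [0,0,0],
    [0,0,0],
    [0,0,0],
  ],
  xyz=[
    [0.2,3,1],
    [0.2,5.3,3],
    [0.2,5.3,4.7],
    [0.2,5.3,6],
    [0.2,5.3,8],
    [0.2,5.3,10],
    [0.2,5.3,11.5],
    [0.2,5.3,11.8],
  ],
  jaw=[36,36,36,36,36,36,36,36],
)

```text
time_s: 20.75
eef_pos: [0.5927, 0.2562, 0.0785]
eef_rot: [-0.0, 0.733, 0.68, -0.0]
wrist_force: [-1.6, -1.8, 3.1]
opening: 0.358
grasp_force: 1.4
```

>>> send_rows(
  dr=[
    [0,0,0],
    [0,0,0],
    [0,0,0],
    [0,0,0],
    [0,0,0],
    [0,0,0],
    [0,0,0],
    [0,0,0],
  ],
  xyz=[
    [0,0,0],
    [0,0,0],
    [0,0,0],
    [0,0,0],
    [0,0,0],
    [0,0,0],
    [0,0,0],
    [0,0,0],
  ],
  jaw=[36,0,0,0,0,0,0,0],
)

```text
time_s: 21.75
eef_pos: [0.5936, 0.2564, 0.0801]
eef_rot: [0.0, 0.733, 0.68, 0.001]
wrist_force: [0.7, -0.1, 5.8]
opening: 0.101
grasp_force: 58.8
```

>>> send_rows(
  dr=[
    [0,0,0],
    [0,0,0],
    [0,0,0],
    [0,0,0],
    [0,0,0],
    [0,0,0],
    [0,0,0],
    [0,0,0],
  ],
  xyz=[
    [0,-1,0],
    [0,-3,0],
    [0,-5.5,0],
    [0,-8,0],
    [0,-10.5,0],
    [0,-12.5,0],
    [0,-13.8,0],
    [0,-14.4,0],
  ],
  jaw=[0,0,0,0,0,0,0,0],
)

```text
time_s: 22.75
eef_pos: [0.4489, 0.2675, 0.08]
eef_rot: [0.0, 0.733, 0.681, 0.001]
wrist_force: [1.8, 1.1, 5.0]
opening: 0.104
grasp_force: 60.1
```

>>> send_rows(
  dr=[
    [0,0,0],
    [0,0,0],
    [0,0,0],
    [0,0,0],
    [0,0,0],
    [0,0,0],
    [0,0,0],
    [0,0,0],
  ],
  xyz=[
    [0,-0.1,0],
    [0,-0.2,0],
    [0,-0.3,0],
    [0,-0.4,0],
    [0,-0.5,0],
    [0,-0.5,0],
    [0,-0.5,0],
    [0,-0.5,0],
  ],
  jaw=[0,0,0,0,0,0,0,0],
)

```text
time_s: 23.75
eef_pos: [0.4448, 0.2678, 0.08]
eef_rot: [0.0, 0.733, 0.68, 0.001]
wrist_force: [0.9, 1.7, 6.3]
opening: 0.1
grasp_force: 60.1
```

>>> send_rows(
  dr=[
    [0,0,0],
    [0,0,0],
    [0,0,0],
    [0,0,0],
    [0,0,0],
    [0,0,0],
    [0,0,0],
    [0,0,0],
  ],
  xyz=[
    [0,-0.1,0],
    [0,-0.2,0],
    [0,-0.3,0],
    [0,-0.4,0],
    [0,-0.4,0],
    [0,-0.4,0],
    [0,-0.4,0],
    [0,-0.4,0],
  ],
  jaw=[0,0,0,0,0,0,0,0],
)

```text
time_s: 24.75
eef_pos: [0.4446, 0.2678, 0.0801]
eef_rot: [0.003, 0.733, 0.68, 0.004]
wrist_force: [16.8, 1.0, -8.3]
opening: 0.102
grasp_force: 58.9
```

>>> send_rows(
  dr=[
    [0,0,0],
    [0,0,0],
    [0,0,0],
    [0,0,0],
    [0,0,0],
    [0,0,0],
    [0,0,0],
    [0,0,0],
  ],
  xyz=[
    [0,0.3,0],
    [0,0.3,0],
    [0,0.3,0],
    [0,0.3,0],
    [0,0.3,-1],
    [0,0.3,-4],
    [0,0.3,-8],
    [0,0.3,-12],
  ],
  jaw=[0,36,36,36,36,36,36,36],
)

```text
time_s: 25.75
eef_pos: [0.4433, 0.2673, 0.201]
eef_rot: [0.0, 0.733, 0.68, 0.0]
wrist_force: [-0.0, -0.1, -0.5]
opening: 0.359
grasp_force: 0.0
```

```bash
python3 - <<'E'
from lid import *
snap('top','t5.png',crop=(40,70,420,280),s=2.1)
for y in (84,90,-10,-90): go([.5715,-.0315,.16],np.radians(y))
E
```

```text
yellow 333 11.2 (256.6, 215.4) [ 0.5668 -0.0811  0.062 ] yaw -7.0
blue 328 11.1 (375.0, 218.6) [ 0.5584 -0.3696  0.062 ] yaw 20.0
xyz [-29.01  14.66   4.53] dr [ 0.09 -0.04  0.29] yaw now 85.8
xyz [-29.01  14.66   4.53] dr [ 0.09 -0.03 -0.71] yaw now 85.8
xyz [-29.01  14.66   4.53] dr [ 0.04 -0.1  15.96] yaw now 85.8
xyz [-29.01  14.66   4.53] dr [-0.05 -0.14 29.29] yaw now 85.8
```

View pics/t5.png

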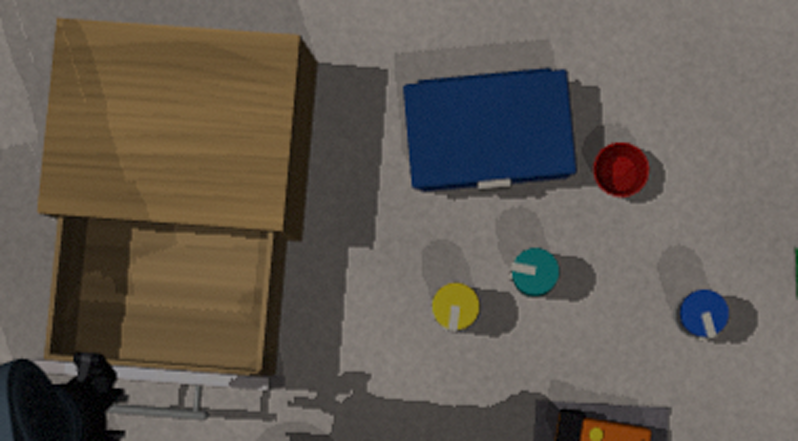

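The drawer is at its stop. Yellow has been knocked about 5 cm aside, to roughly (0.565,-0.082), and still stands; blue is unchanged.

```bash
python3 - <<'E'
from h import *
go([.5646,-.0825,.15],np.radians(86))
E
```

```text
xyz [-34.15  14.34   5.51] dr [ 0.09 -0.03 -0.04] yaw now 85.8
```

>>> send_rows(
  dr=[
    [0,0,0],
    [0,0,0],
    [0,0,0],
    [0,0,0],
    [0,0,0],
    [0,0,0],
    [0,0,0],
    [0,0,0],
  ],
  xyz=[
    [-5,2,0],
    [-10,4,0],
    [-15,6,0],
    [-20,8,1],
    [-25,10.5,2],
    [-30,12.5,3],
    [-34,14.3,4],
    [-34.1,14.3,5],
  ],
  jaw=[100,100,100,100,100,100,100,100],
)

```text
time_s: 26.85
eef_pos: [0.5612, -0.0862, 0.1487]
eef_rot: [0.0, 0.734, 0.679, -0.0]
wrist_force: [-0.3, 0.9, 0.3]
opening: 1.001
grasp_force: 0.0
```

```bash
python3 - <<'E'
from h import *
go([.5646,-.0825,.041],np.radians(86));snap('wrist','w5.png')
E
```

```text
xyz [ 0.4   0.3  10.77] dr [ 0.    0.01 -0.08] yaw now 85.5
```

View pics/w5.png

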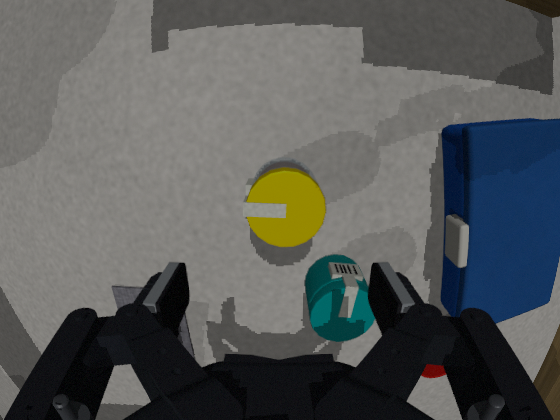

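The yellow lid is at (286,208). The turquoise jar is at (340,298), behind and clear of the descent.

```bash
python3 - <<'E'
from h import *
P=w('wrist',286,208,.062);print(P,w('wrist',340,310,.062));go([P[0],P[1],.041],np.radians(85.75))
E
```

```text
[ 0.56630885 -0.07582505  0.062     ] [ 0.60299528 -0.16282007  0.062     ]
xyz [ 0.88  0.63 10.59] dr [-0.03 -0.01 -0.03] yaw now 85.6
```

>>> send_rows(
  dr=[
    [0,0,0],
    [0,0,0],
    [0,0,0],
    [0,0,0],
    [0,0,0],
    [0,0,0],
    [0,0,0],
    [0,0,0],
  ],
  xyz=[
    [0.7,0.5,1],
    [0.7,0.5,3],
    [0.7,0.5,5],
    [0.7,0.5,7],
    [0.7,0.5,9],
    [0.7,0.5,10.5],
    [0.7,0.5,10.7],
    [0.7,0.5,10.7],
  ],
  jaw=[100,100,100,100,100,100,100,100],
)

```text
time_s: 27.9
eef_pos: [0.5666, -0.0767, 0.0426]
eef_rot: [0.0, 0.733, 0.68, 0.0]
wrist_force: [0.2, -0.7, -0.2]
opening: 1.0
grasp_force: 0.0
```

>>> send_rows(
  dr=[
    [0,0,0],
    [0,0,0],
    [0,0,0],
    [0,0,0],
    [0,0,0],
    [0,0,0],
    [0,0,0],
    [0,0,0],
  ],
  xyz=[
    [0,0,0],
    [0,0,0],
    [0,0,0],
    [0,0,0],
    [0,0,-0.5],
    [0,0,-4],
    [0,0,-8],
    [0,0,-12],
  ],
  jaw=[45,45,45,45,45,45,45,45],
)

```text
time_s: 28.9
eef_pos: [0.5654, -0.0764, 0.1628]
eef_rot: [-0.001, 0.733, 0.68, -0.0]
wrist_force: [1.2, -1.0, -1.4]
opening: 0.638
grasp_force: 64.1
```

```bash
python3 - <<'E'
from h import *
go([.5829,.3059,.17],np.radians(85.75))
E
```

```text
xyz [38.25 -1.09 -0.7 ] dr [-0.02 -0.   -0.  ] yaw now 85.7
```

>>> send_rows(
  dr=[
    [0,0,0],
    [0,0,0],
    [0,0,0],
    [0,0,0],
    [0,0,0],
    [0,0,0],
    [0,0,0],
    [0,0,0],
  ],
  xyz=[
    [4,0,-1],
    [9,0,-1.5],
    [14.5,-0.5,-1.5],
    [20,-1,-1.5],
    [25.5,-1,-1.5],
    [31,-1,-1.5],
    [36,-1,-1.5],
    [38.2,-1.1,-1.5],
  ],
  jaw=[45,45,45,45,45,45,45,45],
)

```text
time_s: 29.9
eef_pos: [0.5826, 0.3076, 0.1765]
eef_rot: [-0.0, 0.732, 0.681, -0.001]
wrist_force: [0.3, -1.2, -2.9]
opening: 0.643
grasp_force: 64.2
```

```bash
python3 - <<'E'
from h import *
go([.5829,.3059,.065],np.radians(85.75));snap('wrist','w6.png')
E
```

```text
xyz [-0.16  0.06 11.15] dr [-0.01  0.    0.02] yaw now 85.9
```

View pics/w6.png

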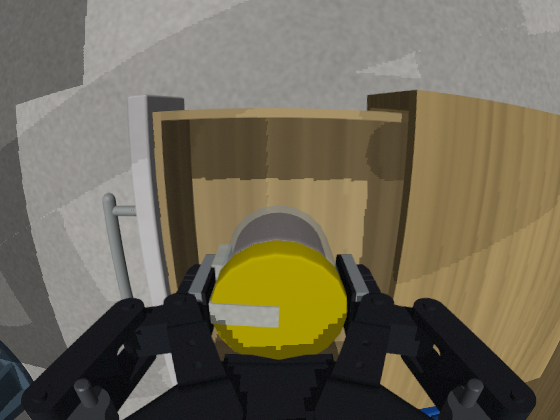

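The jar is held upright and centred over the open drawer, between the front at column 150 and the unit at column 400. Lowering it.

>>> send_rows(
  dr=[
    [0,0,0],
    [0,0,0],
    [0,0,0],
    [0,0,0],
    [0,0,0],
    [0,0,0],
    [0,0,0],
    [0,0,0],
  ],
  xyz=[
    [0,0,2],
    [0,0,4],
    [0,0,6],
    [0,0,8],
    [0,0,9.5],
    [0,0,10.5],
    [0,0,11],
    [0,0,11.2],
  ],
  jaw=[45,45,45,45,45,45,45,45],
)

```text
time_s: 30.95
eef_pos: [0.5838, 0.3053, 0.0654]
eef_rot: [0.0, 0.733, 0.68, 0.0]
wrist_force: [-0.4, 0.6, -1.5]
opening: 0.643
grasp_force: 64.2
```

>>> send_rows(
  dr=[
    [0,0,0],
    [0,0,0],
    [0,0,0],
    [0,0,0],
    [0,0,0],
    [0,0,0],
    [0,0,0],
    [0,0,0],
  ],
  xyz=[
    [0,0,0.1],
    [0,0,0.1],
    [0,0,0.1],
    [0,0,0.1],
    [0,0,0.1],
    [0,0,0.1],
    [0,0,0.1],
    [0,0,0.1],
  ],
  jaw=[45,45,45,45,45,45,45,45],
)

```text
time_s: 31.95
eef_pos: [0.5843, 0.3053, 0.0654]
eef_rot: [0.0, 0.733, 0.68, 0.001]
wrist_force: [-0.8, -0.8, 5.9]
opening: 0.64
grasp_force: 64.9
```

>>> send_rows(
  dr=[
    [0,0,0],
    [0,0,0],
    [0,0,0],
    [0,0,0],
    [0,0,0],
    [0,0,0],
    [0,0,0],
    [0,0,0],
  ],
  xyz=[
    [0,0,0],
    [0,0,0],
    [0,0,0],
    [0,0,0],
    [0,0,-1],
    [0,0,-4],
    [0,0,-8],
    [0,0,-12],
  ],
  jaw=[75,90,90,90,90,90,90,90],
)

```text
time_s: 32.95
eef_pos: [0.5836, 0.3051, 0.1862]
eef_rot: [0.0, 0.733, 0.68, 0.0]
wrist_force: [0.4, -0.3, 0.2]
opening: 0.9
grasp_force: 0.0
```

```bash
python3 - <<'E'
from lid import *
go([.5565,-.371,.16],np.radians(85.75))
P=st()[1]
E
```

```text
yellow 353 11.5 (98.3, 207.9) [0.5859 0.3091 0.062 ] yaw -11.0
blue 326 11.1 (375.0, 218.6) [ 0.5584 -0.3696  0.062 ] yaw 22.0
xyz [-67.77   1.98   3.09] dr [ 0.09 -0.04  0.  ] yaw now 85.8
```

>>> send_rows(
  dr=[
    [0,0,0],
    [0,0,0],
    [0,0,0],
    [0,0,0],
    [0,0,0],
    [0,0,0],
    [0,0,0],
    [0,0,0],
  ],
  xyz=[
    [-5,0,0],
    [-10,0,0],
    [-16,0,0],
    [-22,0.5,0],
    [-28,0.5,0],
    [-34,1,0],
    [-40,1,0],
    [-46,1.5,0],
  ],
  jaw=[100,100,100,100,100,100,100,100],
)

```text
time_s: 34.0
eef_pos: [0.5642, -0.1567, 0.1852]
eef_rot: [0.001, 0.733, 0.68, 0.0]
wrist_force: [1.9, -0.5, -0.5]
opening: 1.001
grasp_force: 0.0
```

>>> send_rows(
  dr=[
    [0,0,0],
    [0,0,0],
    [0,0,0],
    [0,0,0],
    [0,0,0],
    [0,0,0],
    [0,0,0],
    [0,0,0],
  ],
  xyz=[
    [-5,0,0],
    [-10,0.3,1],
    [-15,0.5,2],
    [-20,0.5,3],
    [-21.8,0.5,3],
    [-21.8,0.5,3],
    [-21.8,0.5,3],
    [-21.8,0.5,3],
  ],
  jaw=[100,100,100,100,100,100,100,100],
)

```text
time_s: 35.0
eef_pos: [0.5539, -0.3709, 0.1548]
eef_rot: [0.0, 0.732, 0.681, 0.0]
wrist_force: [0.2, 0.2, -0.2]
opening: 1.0
grasp_force: 0.0
```

```bash
python3 - <<'E'
from h import *
cal=ctrl.calibration('wrist');im=ctrl.camera('wrist');hsv=cv2.cvtColor(im,cv2.COLOR_RGB2HSV)
m=cv2.inRange(hsv,(108,170,60),(120,255,255));k,l,s,c=cv2.connectedComponentsWithStats(m)
for i in range(1,k):
    if s[i][4]>800: print(s[i],c[i]);P=np.mean([w('wrist',x,s[i][1]+s[i][3]/2,.062,cal) for x in (s[i][0],s[i][0]+s[i][2])],0);print(P)
go([.5568,-.3705,.041],np.radians(85.75))
E
```

```text
[ 246  173   77   77 2990] [286.52073579 209.65685619]
[ 0.55962808 -0.36761088  0.062     ]
xyz [ 0.08  0.29 11.37] dr [0.   0.   0.02] yaw now 85.8
```

>>> send_rows(
  dr=[
    [0,0,0],
    [0,0,0],
    [0,0,0],
    [0,0,0],
    [0,0,0],
    [0,0,0],
    [0,0,0],
    [0,0,0],
  ],
  xyz=[
    [0.2,0.4,1],
    [0.2,0.4,3],
    [0.2,0.4,5],
    [0.2,0.4,7],
    [0.2,0.4,9],
    [0.2,0.4,11],
    [0.2,0.4,11.3],
    [0.2,0.4,11.3],
  ],
  jaw=[100,100,100,100,100,100,100,100],
)

```text
time_s: 36.05
eef_pos: [0.5575, -0.3709, 0.0412]
eef_rot: [0.0, 0.733, 0.68, 0.0]
wrist_force: [0.4, 0.5, -0.0]
opening: 1.002
grasp_force: 0.0
```

>>> send_rows(
  dr=[
    [0,0,0],
    [0,0,0],
    [0,0,0],
    [0,0,0],
    [0,0,0],
    [0,0,0],
    [0,0,0],
    [0,0,0],
  ],
  xyz=[
    [0,0,0],
    [0,0,0],
    [0,0,0],
    [0,0,0],
    [0,0,-0.5],
    [0,0,-4],
    [0,0,-9],
    [0,0,-14],
  ],
  jaw=[45,45,45,45,45,45,45,45],
)

```text
time_s: 37.05
eef_pos: [0.5567, -0.3702, 0.1817]
eef_rot: [-0.001, 0.733, 0.68, -0.0]
wrist_force: [0.8, -0.7, -1.9]
opening: 0.642
grasp_force: 63.9
```

```bash
python3 - <<'E'
from h import *
go([.576,.2055,.18],np.radians(85.75))
E
```

```text
xyz [57.55 -2.34  0.26] dr [-0.02 -0.01 -0.  ] yaw now 85.7
```

>>> send_rows(
  dr=[
    [0,0,0],
    [0,0,0],
    [0,0,0],
    [0,0,0],
    [0,0,0],
    [0,0,0],
    [0,0,0],
    [0,0,0],
  ],
  xyz=[
    [3,0,0],
    [7,0,0],
    [12,-0.5,0],
    [17,-0.5,0],
    [22,-1,0],
    [27,-1,0],
    [32,-1.3,0],
    [37,-1.5,0],
  ],
  jaw=[45,45,45,45,45,45,45,45],
)

```text
time_s: 38.05
eef_pos: [0.5691, 0.001, 0.1809]
eef_rot: [-0.0, 0.733, 0.68, -0.0]
wrist_force: [1.4, 0.3, -1.1]
opening: 0.642
grasp_force: 63.9
```

>>> send_rows(
  dr=[
    [0,0,0],
    [0,0,0],
    [0,0,0],
    [0,0,0],
    [0,0,0],
    [0,0,0],
    [0,0,0],
    [0,0,0],
  ],
  xyz=[
    [5,0,0],
    [10,-0.3,0],
    [15,-0.5,0],
    [19,-0.8,0],
    [20.5,-0.8,0],
    [20.5,-0.8,0],
    [20.5,-0.8,0],
    [20.5,-0.8,0],
  ],
  jaw=[45,45,45,45,45,45,45,45],
)

```text
time_s: 39.05
eef_pos: [0.5773, 0.2029, 0.1813]
eef_rot: [0.0, 0.733, 0.68, -0.0]
wrist_force: [1.2, -0.4, -1.9]
opening: 0.642
grasp_force: 63.9
```

```bash
python3 - <<'E'
from h import *
go([.576,.2055,.0655],np.radians(85.75));snap('wrist','w7.png')
E
```

```text
xyz [ 0.25 -0.15 11.58] dr [-0.    0.   -0.02] yaw now 85.6
```

View pics/w7.png

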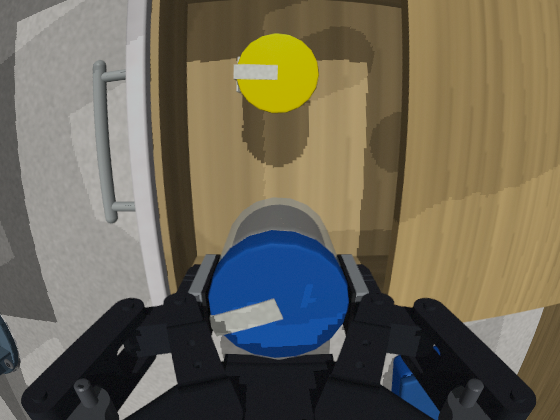

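Yellow stands upright in the drawer at (278,73), and blue is held clear of it. Lowering.

>>> send_rows(
  dr=[
    [0,0,0],
    [0,0,0],
    [0,0,0],
    [0,0,0],
    [0,0,0],
    [0,0,0],
    [0,0,0],
    [0,0,0],
  ],
  xyz=[
    [0.3,0,2],
    [0.3,0,4],
    [0.3,0,6],
    [0.3,0,8],
    [0.3,0,10],
    [0.3,0,11],
    [0.3,0,11.5],
    [0.3,0,11.6],
  ],
  jaw=[45,45,45,45,45,45,45,45],
)

```text
time_s: 40.1
eef_pos: [0.5776, 0.2074, 0.0654]
eef_rot: [0.0, 0.733, 0.68, 0.0]
wrist_force: [0.5, 0.5, -0.8]
opening: 0.638
grasp_force: 63.9
```

>>> send_rows(
  dr=[
    [0,0,0],
    [0,0,0],
    [0,0,0],
    [0,0,0],
    [0,0,0],
    [0,0,0],
    [0,0,0],
    [0,0,0],
  ],
  xyz=[
    [0,0,0.1],
    [0,0,0.1],
    [0,0,0.1],
    [0,0,0.1],
    [0,0,0.1],
    [0,0,0.1],
    [0,0,0.1],
    [0,0,0.1],
  ],
  jaw=[45,45,45,45,45,45,45,45],
)

```text
time_s: 41.1
eef_pos: [0.5776, 0.2074, 0.0647]
eef_rot: [0.0, 0.733, 0.68, 0.0]
wrist_force: [-0.7, 0.9, 3.5]
opening: 0.642
grasp_force: 64.1
```

>>> send_rows(
  dr=[
    [0,0,0],
    [0,0,0],
    [0,0,0],
    [0,0,0],
    [0,0,0],
    [0,0,0],
    [0,0,0],
    [0,0,0],
  ],
  xyz=[
    [0,0,0],
    [0,0,0],
    [0,0,0],
    [0,0,0],
    [0,0,-1],
    [0,0,-4],
    [0,0,-8],
    [0,0,-12],
  ],
  jaw=[75,90,90,90,90,90,90,90],
)

```text
time_s: 42.1
eef_pos: [0.5773, 0.2073, 0.1862]
eef_rot: [0.0, 0.733, 0.68, 0.0]
wrist_force: [0.6, 0.5, 0.2]
opening: 0.903
grasp_force: 0.0
```

```bash
python3 - <<'E'
from lid import *
go([.39,.2700,.1847],np.radians(85.75))
E
```

```text
blue 313 11.0 (136.8, 210.3) [0.5797 0.2139 0.062 ] yaw 13.0
xyz [  4.78 -19.46   0.63] dr [ 0.09 -0.02  0.  ] yaw now 85.8
```

>>> send_rows(
  dr=[
    [0,0,0],
    [0,0,0],
    [0,0,0],
    [0,0,0],
    [0,0,0],
    [0,0,0],
    [0,0,0],
    [0,0,0],
  ],
  xyz=[
    [1,-5,0],
    [2,-10,0],
    [3,-15,0],
    [4.8,-19.5,0],
    [4.8,-19.5,2],
    [4.8,-19.5,6],
    [4.8,-19.5,10],
    [4.8,-19.5,11.2],
  ],
  jaw=[50,0,0,0,0,0,0,0],
)

```text
time_s: 43.15
eef_pos: [0.3849, 0.2691, 0.0707]
eef_rot: [-0.001, 0.733, 0.68, -0.002]
wrist_force: [0.2, 0.7, 0.9]
opening: 0.005
grasp_force: 0.0
```

```bash
python3 - <<'E'
from lid import *
snap('wrist','w8.png')
o,p,r=st();print(p,o['opening'])
E
```

```text
yellow 347 11.4 (98.4, 208.0) [0.5857 0.3089 0.062 ] yaw -3.0
blue 312 10.9 (136.7, 210.5) [0.5792 0.214  0.062 ] yaw 10.0
[0.38592709 0.26941095 0.07184852] -0.00482875322576305
```

View pics/w8.png

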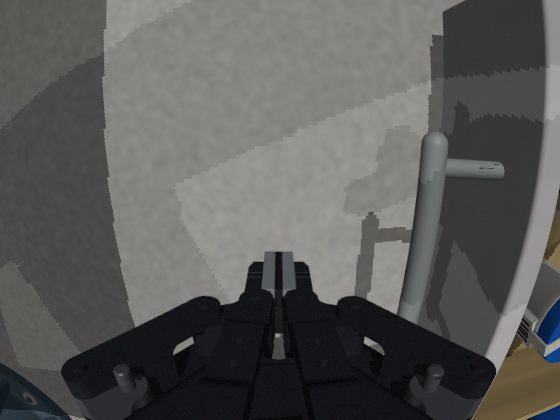

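Both jars are in the drawer, and the closed fingers are in front of the bar (column ~425). Pushing it shut gently.

>>> send_rows(
  dr=[
    [0,0,0],
    [0,0,0],
    [0,0,0],
    [0,0,0],
    [0,0,0],
    [0,0,0],
    [0,0,0],
    [0,0,0],
  ],
  xyz=[
    [0,1,0],
    [0,2,0],
    [0,2.8,0],
    [0,3.5,0],
    [0,4.3,0],
    [0,5.2,0],
    [0,6.2,0],
    [0,7.2,0],
  ],
  jaw=[0,0,0,0,0,0,0,0],
)

```text
time_s: 44.25
eef_pos: [0.4587, 0.2641, 0.0721]
eef_rot: [-0.0, 0.733, 0.68, -0.0]
wrist_force: [-1.1, -0.4, 0.6]
opening: -0.001
grasp_force: 0.7
```

>>> send_rows(
  dr=[
    [0,0,0],
    [0,0,0],
    [0,0,0],
    [0,0,0],
    [0,0,0],
    [0,0,0],
    [0,0,0],
    [0,0,0],
  ],
  xyz=[
    [0,1.2,0],
    [0,2.4,0],
    [0,3.7,0],
    [0,5,0],
    [0,6.3,0],
    [0,7.6,0],
    [0,8.8,0],
    [0,9.8,0],
  ],
  jaw=[0,0,0,0,0,0,0,0],
)

```text
time_s: 45.25
eef_pos: [0.5568, 0.257, 0.0723]
eef_rot: [0.0, 0.733, 0.68, 0.0]
wrist_force: [-1.3, -0.5, 0.9]
opening: 0.001
grasp_force: 0.7
```

>>> send_rows(
  dr=[
    [0,0,0],
    [0,0,0],
    [0,0,0],
    [0,0,0],
    [0,0,0],
    [0,0,0],
    [0,0,0],
    [0,0,0],
  ],
  xyz=[
    [0,0.7,0],
    [0,1.2,0],
    [0,1.6,0],
    [0,2,0],
    [0,2.3,0],
    [0,2.6,0],
    [0,2.8,0],
    [0,2.8,0],
  ],
  jaw=[0,0,0,0,0,0,0,0],
)

```text
time_s: 46.25
eef_pos: [0.5842, 0.255, 0.0723]
eef_rot: [0.0, 0.733, 0.68, 0.0]
wrist_force: [-0.1, 0.1, 0.7]
opening: 0.002
grasp_force: 0.0
```

>>> send_rows(
  dr=[
    [0,0,0],
    [0,0,0],
    [0,0,0],
    [0,0,0],
    [0,0,0],
    [0,0,0],
    [0,0,0],
    [0,0,0],
  ],
  xyz=[
    [0,0.1,0],
    [0,0.2,0],
    [0,0.3,0],
    [0,0.4,0],
    [0,0.5,0],
    [0,0.6,0],
    [0,0.6,0],
    [0,0.6,0],
  ],
  jaw=[0,0,0,0,0,0,0,0],
)

```text
time_s: 47.25
eef_pos: [0.59, 0.2544, 0.0723]
eef_rot: [0.0, 0.733, 0.68, 0.0]
wrist_force: [0.2, 0.2, 0.3]
opening: 0.0
grasp_force: 0.0
```

>>> send_rows(
  dr=[
    [0,0,0],
    [0,0,0],
    [0,0,0],
    [0,0,0],
    [0,0,0],
    [0,0,0],
    [0,0,0],
    [0,0,0],
  ],
  xyz=[
    [0,0.1,0],
    [0,0.2,0],
    [0,0.3,0],
    [0,0.4,0],
    [0,0.4,0],
    [0,0.4,0],
    [0,0.4,0],
    [0,0.4,0],
  ],
  jaw=[0,0,0,0,0,0,0,0],
)

```text
time_s: 48.25
eef_pos: [0.5909, 0.2544, 0.0721]
eef_rot: [-0.002, 0.733, 0.681, -0.003]
wrist_force: [-13.0, 0.1, 10.1]
opening: -0.003
grasp_force: 6.7
```

>>> send_rows(
  dr=[
    [0,0,0],
    [0,0,0],
    [0,0,0],
    [0,0,0],
    [0,0,0],
    [0,0,0],
    [0,0,0],
    [0,0,0],
  ],
  xyz=[
    [0,-1,0],
    [0,-4,0],
    [0,-8,0],
    [0,-12,-2],
    [0,-15,-6],
    [0,-18,-10],
    [0,-20,-14],
    [0,-20,-14],
  ],
  jaw=[0,0,0,0,0,0,0,0],
)

```text
time_s: 49.25
eef_pos: [0.3956, 0.2701, 0.2159]
eef_rot: [0.002, 0.732, 0.681, 0.004]
wrist_force: [1.3, 0.0, -0.2]
opening: 0.005
grasp_force: 0.0
```

```bash
python3 - <<'E'
from h import *
snap('top','t9.png',crop=(40,60,480,300),s=1.8)
o,p,r=st();print(p,o['wrist_force'])
E
```

```text
[0.39519057 0.26954682 0.21396919] [ 0.74681106 -0.50674784 -0.07809415]
```

View pics/t9.png

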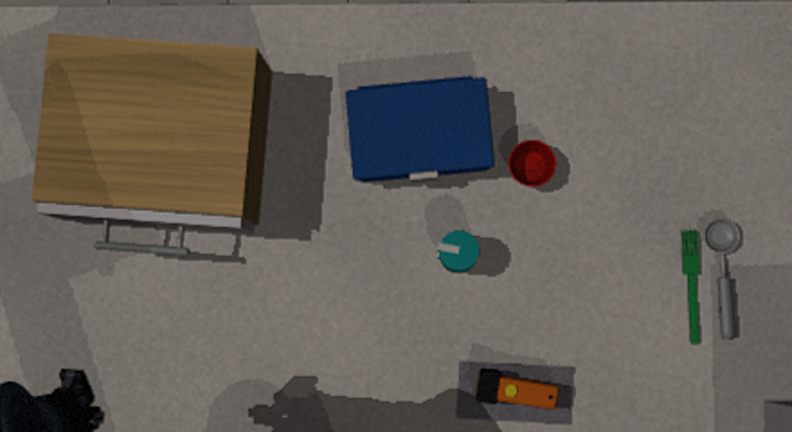

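The drawer is flush shut, the scanner is on its pad, and the bystanders have not moved. Handing in.

```bash
python3 -c "
from bench import ctrl
print(ctrl.hand_in())"
```

```text
the job is handed in; nothing more can be done
None
```

The job is handed in; no verdict came back. I scanned yellow then blue (red and green were absent), put the scanner back flat on its pad, stood both jars in the drawer and pushed it shut; the last picture shows the bystanders where they were.

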